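# Set the flip tags of the block board

## Task

Set the three flip tags on the tag board by pushing them gently up and over with a fingertip: every slot whose tray holds a finger-jointed block must show its disc face (tag leaning away from the robot, fully against its stop), and the slot that holds only the thin wedge must show its barred face (tag leaning toward the robot, fully against its stop). Some tags may be right already. Leave the blocks, the wedge and the things round the board where they are: lift nothing.

Things in the scene. Friction and masses are not known exactly. Their poses are not given: they have to be found in the camera images.
- tag_board: Fixed plywood board, 195 x 380 x 10 mm, on the bench. Origin on the bench top under the middle of the line of tag axles; x points away from the robot (yaw up to 0.2 rad either way), y left along the axle line, z up. It reaches 160 mm to the near side of the axle line, 35 mm to the far side. Three slots stand on it side by side, 130 mm apart, in varying order.
- slot_a: Fixed slot: an open aluminium tray on the near side, a hinged tag at its far end. Origin on the board (10 mm above the bench) under the tag's axle; axes as the board's. The axle runs along y, 60 mm above the bench, between two posts 8 mm thick at y = -33 and +33 mm, whose rounded tops are 68 mm above the bench.
- slot_a_tray (a point): Centre of the inner floor of this slot's tray, 13 mm above the bench and 80 mm to the near side of the axle. The tray is 136 x 56 mm outside, walls 18 mm high and 3 mm thick; what lies in it stays below 45 mm above the bench.
- tag_a (a joint): Hinge of this slot's flip tag, rad. 0: at its stop, leaning 50 degrees toward the robot, over the tray, barred face (a raised dark straight bar) up. 0.873: upright. 1.746: at its other stop, leaning 50 degrees away, disc face (a raised dark round disc) up. The tag swings freely and falls by itself to the stop on whichever side of upright it is let go.
- tag_a_edge (a point): Middle of the free edge of this slot's tag, an aluminium plate 48 mm wide, 4 mm thick, 40 g, reaching 60 mm from its axle; it moves with the tag. At either stop it is 46 mm horizontally from the axle and 99 mm above the bench. Pushed straight and level, a tag at its stop binds on the finger by friction: let the finger rise with the edge along its arc.
- slot_b: Fixed slot: an open aluminium tray on the near side, a hinged tag at its far end. Origin on the board (10 mm above the bench) under the tag's axle; axes as the board's. The axle runs along y, 60 mm above the bench, between two posts 8 mm thick at y = -33 and +33 mm, whose rounded tops are 68 mm above the bench.
- slot_b_tray (a point): Centre of the inner floor of this slot's tray, 13 mm above the bench and 80 mm to the near side of the axle. The tray is 136 x 56 mm outside, walls 18 mm high and 3 mm thick; what lies in it stays below 45 mm above the bench.
- tag_b (a joint): Hinge of this slot's flip tag, rad. 0: at its stop, leaning 50 degrees toward the robot, over the tray, barred face (a raised dark straight bar) up. 0.873: upright. 1.746: at its other stop, leaning 50 degrees away, disc face (a raised dark round disc) up. The tag swings freely and falls by itself to the stop on whichever side of upright it is let go.
- tag_b_edge (a point): Middle of the free edge of this slot's tag, an aluminium plate 48 mm wide, 4 mm thick, 40 g, reaching 60 mm from its axle; it moves with the tag. At either stop it is 46 mm horizontally from the axle and 99 mm above the bench. Pushed straight and level, a tag at its stop binds on the finger by friction: let the finger rise with the edge along its arc.
- slot_c: Fixed slot: an open aluminium tray on the near side, a hinged tag at its far end. Origin on the board (10 mm above the bench) under the tag's axle; axes as the board's. The axle runs along y, 60 mm above the bench, between two posts 8 mm thick at y = -33 and +33 mm, whose rounded tops are 68 mm above the bench.
- slot_c_tray (a point): Centre of the inner floor of this slot's tray, 13 mm above the bench and 80 mm to the near side of the axle. The tray is 136 x 56 mm outside, walls 18 mm high and 3 mm thick; what lies in it stays below 45 mm above the bench.
- tag_c (a joint): Hinge of this slot's flip tag, rad. 0: at its stop, leaning 50 degrees toward the robot, over the tray, barred face (a raised dark straight bar) up. 0.873: upright. 1.746: at its other stop, leaning 50 degrees away, disc face (a raised dark round disc) up. The tag swings freely and falls by itself to the stop on whichever side of upright it is let go.
- tag_c_edge (a point): Middle of the free edge of this slot's tag, an aluminium plate 48 mm wide, 4 mm thick, 40 g, reaching 60 mm from its axle; it moves with the tag. At either stop it is 46 mm horizontally from the axle and 99 mm above the bench. Pushed straight and level, a tag at its stop binds on the finger by friction: let the finger rise with the edge along its arc.
- block_1: Loose finger-jointed wooden block, 45 x 122 x 26 mm, about 0.09 kg, lying flat lengthways in one of the trays, which it nearly fills: that slot is full. Origin at the centre of its underside, its y axis along its length.
- block_2: Loose finger-jointed wooden block, 45 x 122 x 26 mm, about 0.09 kg, lying flat lengthways in one of the trays, which it nearly fills: that slot is full. Origin at the centre of its underside, its y axis along its length.
- small_wedge: Loose thin hardwood wedge, 30 x 100 mm, 20 mm at the thick end, lying in the one tray that has no block: that slot is not full. Origin at the centre of its underside, its y axis along its length.
- tea_mug: White mug standing right of and beyond the board, 92 x 126 x 95 mm high. Bystander. Origin at the centre of its underside.
- tape_roll: Roll of paper tape lying left of the board, 98 mm across (the roll itself 78 mm), 25 mm high. Bystander. Origin at the centre of its underside.
- bolt_m12: M12 bolt standing on its head, 67 mm high, left of the board. Bystander. Origin at the centre of its underside.

How it is judged:
At the end, for the whole second after the job is handed in: In each slot the tag matches the load: the slot with the wedge has its tag at under 0.15 rad (leaning to the robot, barred face up), both slots with a block have theirs above 1.596 rad (leaning away, disc face up); the tags are at rest; blocks and wedge lie within 25 mm of where they started (((horizontal distance between small_wedge and slot_a_tray below 0.04 m and value of joint tag_a below 0.15 rad) or (not (horizontal distance between small_wedge and slot_a_tray below 0.04 m) and value of joint tag_a above 1.596 rad)) and velocity of joint tag_a between -0.2 and 0.2 rad/s and ((horizontal distance between small_wedge and slot_b_tray below 0.04 m and value of joint tag_b below 0.15 rad) or (not (horizontal distance between small_wedge and slot_b_tray below 0.04 m) and value of joint tag_b above 1.596 rad)) and velocity of joint tag_b between -0.2 and 0.2 rad/s and ((horizontal distance between small_wedge and slot_c_tray below 0.04 m and value of joint tag_c below 0.15 rad) or (not (horizontal distance between small_wedge and slot_c_tray below 0.04 m) and value of joint tag_c above 1.596 rad)) and velocity of joint tag_c between -0.2 and 0.2 rad/s and distance of each of block_1, block_2, small_wedge from where it was at the start of the episode below 0.025 m); the robot touches nothing.
It fails at once if a block or the wedge is lifted, tipped or shifted by more than 25 mm (distance of any of block_1, block_2, small_wedge from where it was at the start of the episode above 0.025 m or angle between any of block_1, block_2, small_wedge's own z axis and vertical above 0.4 rad).
It fails at once if the mug, the tape roll or the bolt is lifted, knocked over or shifted by more than 25 mm (distance of any of tea_mug, tape_roll, bolt_m12 from where it was at the start of the episode above 0.025 m or angle between any of tea_mug, tape_roll, bolt_m12's own z axis and vertical above 0.4 rad).
It fails at once if a tag is pushed or squeezed with more than 25 N (contact force between any of the arm, the fingers and tag_a above 25 N or contact force between any of the arm, the fingers and tag_b above 25 N or contact force between any of the arm, the fingers and tag_c above 25 N).
It also fails if it takes over 58 s, if anything falls off the work surface, if the arm or the gripper's body presses on something with over 40 N, if the wrist force passes 120 N, or if a joint passes its speed limit or range.

## Robot

A 6-joint arm with a two-finger parallel gripper is mounted at the origin on a cart in front of the work surface, level with it; the furniture and walls round the work are solid. World frame = base frame: x ahead of the robot, y to its left, z up, the work surface at z = 0. Lengths are in m, angles in rad, forces in N, time in s.
With the tool pointing down it reaches from about 0.225 to 0.875 m from the base axis. Payload 3.4 kg.
Tool frame: the origin (TCP) lies at the very end of the fingers, on their centre line; the grasp point (between the pads) lies 19 mm behind it; z points along the fingers, y is the line along which they close (so a half turn about z gives the same grasp; the last joint's range is limited). The gripper opens to 85 mm and grips with 20 to 120 N. Pads are 22 mm wide; open, the fingers measure 114 mm over their backs; the gripper's body (76 mm by 85 mm) begins 54 mm behind the grasp point. The pads swing forward as they close: fully open they stand 13 mm farther back than shut.
Start: joints at [1.163, 0.276, 1.505, -0, 1.361, -0.121], TCP at [0.163, 0.552, 0.206] pointing down, gripper open.
Joint ranges: [-2.89, 2.89], [-0.75, 2.08], [0.22, 2.7], [-1.18, 4.32], [0.11, 2.71], [-2.7, 2.7]. Speed limits (rad/s): [2.57, 2.57, 3.14, 3.14, 3.14, 3.14].

## Interface

Orientations are given as a unit quaternion [w, x, y, z].
In Python, from rig import get_state, optics, sign_off gives the robot as it stands.
- The arm moves only by the tool send_rows, never from a script. Its argument "increments" is a list of rows, each an object with "gripper": the gripper's target within -1 to 1 (shut at 1, half-way at 0, fully open at -1); "linear": the shift along the world's x, y, z in m, a list of three; "delta_rot": the turn, a rotation vector about the world's x, y, z in rad, a list of three. In form: [{"gripper": gripper, "linear": [dx, dy, dz], "delta_rot": [rx, ry, rz]}, ...]. A call has 1 to 8 rows; each row is the pose to reach, as a shift and turn from the pose commanded when the call began; what a row does not reach only later rows make up. A row lasts 1/10 s, in which the tool goes at most 50 mm and 8.59 degrees, less where a joint would pass 70% of its speed; a pose out of reach is approached as far as the arm can. A call with a gripper value outside its range is refused whole. The fingers move at their own pace and stop on an object; "newtons" is the grip in N (left out, the last holds). Time passes only in rows, so rows that repeat a pose let the fingers close. It gives the time, the measured TCP pose, the force, the opening and the grip force at its end, in the units of the state.
- get_state(): the state, without advancing time (a new reading comes with each control period).
- optics.get_image(name): name is "scene" or "side" or "wrist"; returns a dict with "pixels" (420x560x3 uint8, blue, green, red), "K" (3x3 intrinsics, pixels), "rvec" (rotation vector, rad) and "tvec" (3), from world to camera coordinates, as OpenCV has them; the wrist camera has in their place "T_tool_cam" (4x4, takes a point from camera to tool coordinates, whose origin is the TCP and whose axes are the flange's). Camera axes: x right, y down, z forward; pixel columns grow to the right and rows downward; lengths in m; the calibration is good to about 2 mm. A picture is of the moment at which its call begins: read the wrist's pose just before it. There is no depth.
- sign_off(): hands the job in; it is judged then, once.
The state is a dict: "clock": time; "qpos": joint angles; "qd": joint speeds; "effort": joint torques, N m; "position": TCP position; "ee_rot": TCP orientation; "contact_force": force on the tool from outside, world axes, zero at the start; "moment": the same for the moment, N m; "width": finger opening in m; "gripper_force": force on a finger pad.
Only numpy, scipy, OpenCV 4.12 (cv2) and the standard library are available. Lean on these libraries where they do the work, as an engineer would, in place of code of your own. Each camera call takes 0.05 s, during which the arm holds its last target. There are 200 camera calls.

## Working session

There is one attempt and no reset: what is moved stays moved. The work goes in short steps, Python scripts to look and compute and a tool call to move; the robot and the scene stay as the last step left them, time stands still between calls to the robot, and variables do not carry over. Pictures are saved under pics/ and viewed, at most 10 in all, crops included, and the job is handed in when it is done.

Besides the shell and the picture viewer there is one more tool, called after "Emit:" as name(argument=value, ...), one argument or row to a line, values as JSON. send_rows: Moves the arm, as the interface text tells. Its arguments: {"type":"object","properties":{"increments":{"type":"array"},"newtons":{"type":"number"}},"required":["increments"]}

```bash
mkdir -p pics; python3 - <<'E'
from rig import get_state, optics
import cv2,pickle
d={}
for n in ("scene","side"):
    i=optics.get_image(n); d[n]=i; cv2.imwrite(f"pics/{n}0.png",cv2.resize(i["pixels"],(800,600),interpolation=cv2.INTER_CUBIC))
pickle.dump(d,open("im.pkl","wb"))
s=get_state();print(s["clock"],s["position"],s["ee_rot"],s["contact_force"])
E
```

```text
0.1 [0.16243392 0.55102826 0.20529853] [-2.27213658e-04  1.42875883e-01  9.89740240e-01 -8.29149196e-04] [-0.08421039 -0.50138123 -0.46116575]
```

View pics/scene0.png

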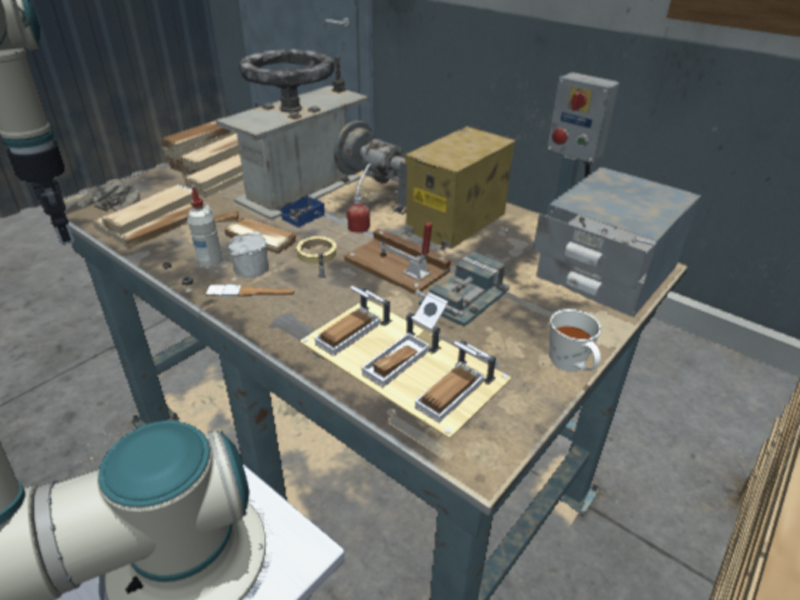

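View pics/side0.png

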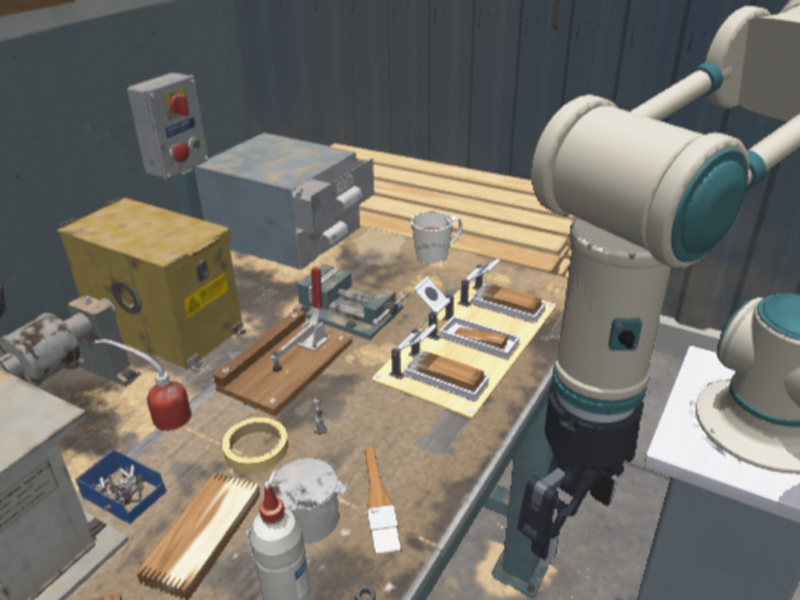

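The middle tray holds the wedge and its tag shows the disc (scene ~430,310). The outer trays hold blocks, and their tags look edge-on. I'll enlarge both views.

```bash
python3 - <<'E'
import cv2,pickle,numpy as np
d=pickle.load(open("im.pkl","rb"))
a=d["scene"]["pixels"][195:310,205:365]; b=d["side"]["pixels"][175:295,255:395]
cv2.imwrite("pics/c1.png",cv2.resize(a,None,fx=5,fy=5,interpolation=cv2.INTER_CUBIC))
cv2.imwrite("pics/c2.png",cv2.resize(b,None,fx=5,fy=5,interpolation=cv2.INTER_CUBIC))
E
```

```text
(no output)
```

View pics/c1.png

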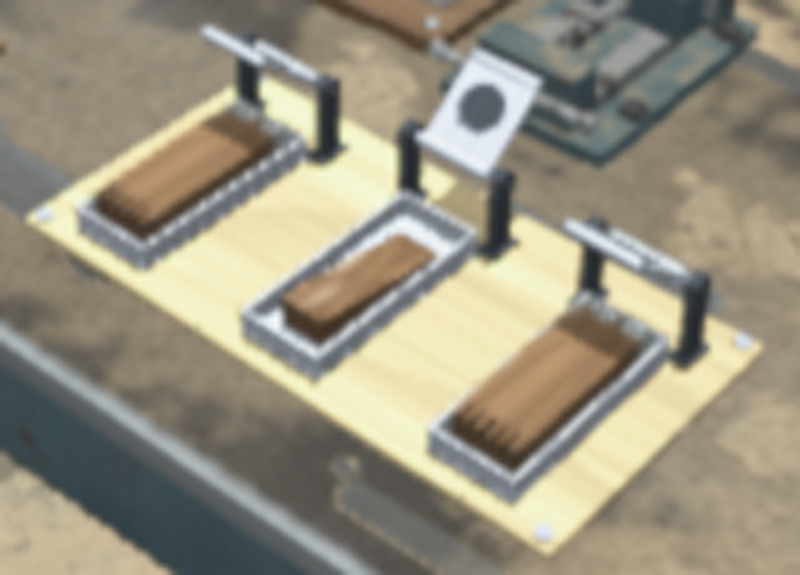

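View pics/c2.png

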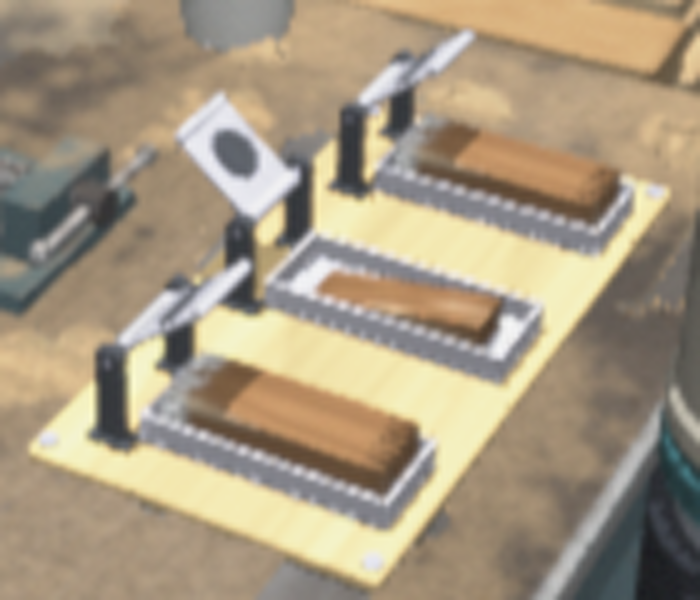

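```bash
cat > fit.py <<'E'
import cv2,pickle,numpy as np
from scipy.optimize import least_squares
d=pickle.load(open("im.pkl","rb"))
C={"NL":(-.16,.19,.01),"NR":(-.16,-.19,.01),"FR":(.035,-.19,.01),"FL":(.035,.19,.01)}
P=[(0,y,.066) for y in (.163,.097,.033,-.033,-.097,-.163)]
obs={"scene":((205,195),[(28,217),(548,553),(762,347)],["NL","NR","FR"],[(246,42),(328,82),(410,127),(501,177),(593,225),(696,280)]),
"side":((255,175),[(378,585),(668,190),(32,450)],["NL","NR","FL"],[(111,353),(178,288),(238,228),(298,163),(353,110),(402,58)])}
def W(p,X):
    c,s=np.cos(p[2]),np.sin(p[2]); X=np.array(X)
    return np.c_[p[0]+c*X[:,0]-s*X[:,1],p[1]+s*X[:,0]+c*X[:,1],X[:,2]]
def res(p):
    r=[]
    for n,(o,pc,k,pp) in obs.items():
        im=d[n]; q=cv2.projectPoints(W(p,[C[i] for i in k]+P),im["rvec"],im["tvec"],im["K"],None)[0][:,0]
        uv=(np.array(pc+pp)+.5)/5-.5+np.array(o); r.append((q-uv).ravel())
    return np.concatenate(r)
s=least_squares(res,[.5,0,0],loss="soft_l1")
print(s.x,np.round(res(s.x).reshape(-1,2),1).tolist())
print(W(s.x,[(0,.13,0),(0,0,0),(0,-.13,0)]))
E
python3 fit.py
```

```text
[ 0.56840796  0.03280501 -0.01285241] [[-1.3, -0.0], [0.0, 0.2], [0.4, -0.6], [-0.5, -1.0], [-0.6, -0.4], [-0.2, -0.6], [-0.2, -0.9], [0.2, -0.6], [0.2, -0.7], [0.3, -0.1], [1.3, 0.2], [-1.5, -0.2], [0.0, -0.3], [0.3, -1.1], [0.6, -1.4], [0.4, -0.2], [0.0, -0.3], [0.5, -0.3]]
[[ 0.57007873  0.16279427  0.        ]
 [ 0.56840796  0.03280501  0.        ]
 [ 0.5667372  -0.09718426  0.        ]]
```

```bash
python3 - <<'E'
import cv2,pickle,numpy as np
d=pickle.load(open("im.pkl","rb"))
Ps=[d[n]["K"]@np.c_[cv2.Rodrigues(np.array(d[n]["rvec"]))[0],np.array(d[n]["tvec"]).ravel()] for n in("scene","side")]
for nm,a,b in [("bottle",(196,192),(268,490)),("barend",(205*1/.7+440/7,195/.7+48/7),(255/.7+155/7,175/.7+150/7)),("redlever",(428,225),(317,270)),("visecorner",(485,254),(0,0)),("mug",(575,312),(432,213)),("canhandle",(248,238),(303,465))]:
    X=cv2.triangulatePoints(*Ps,np.array(a,float)[:,None]*.7,np.array(b,float)[:,None]*.7); 
    if b[0]: print(nm,(X[:3]/X[3]).ravel().round(3))
for nm,p in [("viseNearBottom",(462,318)),("viseRight",(507,290)),("viseLeft",(430,300)),("baseplate corner",(410,292))]:
    P=Ps[0]; H=P[:,[0,1,3]]; q=np.linalg.solve(H,np.array([p[0]*.7,p[1]*.7,1])); print(nm,(q[:2]/q[2]).round(3))
E
```

```text
bottle [0.48  0.622 0.186]
barend [0.573 0.165 0.16 ]
redlever [0.75  0.163 0.155]
mug [ 0.719 -0.208  0.117]
canhandle [0.525 0.507 0.094]
viseNearBottom [0.699 0.022]
viseRight [0.855 0.004]
viseLeft [0.706 0.115]
baseplate corner [0.701 0.169]
```

Emit:
send_rows(
  increments=[
    {"gripper":1,"linear":[0,0,0.04],"delta_rot":[0,0,0.13]},
    {"gripper":1,"linear":[0,0,0.07],"delta_rot":[0,0,0.274]},
    {"gripper":1,"linear":[0,0,0.07],"delta_rot":[0,0,0.274]},
  ],
)

```text
clock: 0.4
position: [0.1635, 0.5537, 0.2804]
ee_rot: [0.002, 0.006, 1.0, 0.004]
contact_force: [0.6, -0.1, 0.9]
width: 0.0439
gripper_force: 0.0
```

The triangulation shows the path is clear: the lever and vise are at x ≥ 0.70. Next I move to the near side of the left tag.

Emit:
send_rows(
  increments=[
    {"gripper":1,"linear":[0.03,-0.036,0],"delta_rot":[0,0,0]},
    {"gripper":1,"linear":[0.06,-0.072,0],"delta_rot":[0,0,0]},
    {"gripper":1,"linear":[0.09,-0.108,0],"delta_rot":[0,0,0]},
    {"gripper":1,"linear":[0.12,-0.144,0],"delta_rot":[0,0,0]},
    {"gripper":1,"linear":[0.15,-0.18,-0.02],"delta_rot":[0,0,0]},
    {"gripper":1,"linear":[0.18,-0.216,-0.04],"delta_rot":[0,0,0]},
    {"gripper":1,"linear":[0.21,-0.252,-0.06],"delta_rot":[0,0,0]},
    {"gripper":1,"linear":[0.24,-0.288,-0.08],"delta_rot":[0,0,0]},
  ],
)

```text
clock: 1.2
position: [0.4006, 0.2644, 0.196]
ee_rot: [-0.001, 0.007, 1.0, -0.0]
contact_force: [-0.2, 0.5, -0.3]
width: 0.0004
gripper_force: 0.0
```

Emit:
send_rows(
  increments=[
    {"gripper":1,"linear":[0.025,-0.03,0],"delta_rot":[0,0,0]},
    {"gripper":1,"linear":[0.05,-0.06,0],"delta_rot":[0,0,0]},
    {"gripper":1,"linear":[0.075,-0.09,0],"delta_rot":[0,0,0]},
    {"gripper":1,"linear":[0.075,-0.1,-0.01],"delta_rot":[0,0,0]},
    {"gripper":1,"linear":[0.075,-0.1,-0.01],"delta_rot":[0,0,0]},
  ],
)

```text
clock: 1.7
position: [0.4738, 0.1646, 0.1853]
ee_rot: [-0.003, 0.008, 1.0, -0.001]
contact_force: [0.3, 0.7, -0.9]
width: 0.0003
gripper_force: 0.0
```

Emit:
send_rows(
  increments=[
    {"gripper":1,"linear":[0.0,0,-0.03],"delta_rot":[0,0,0]},
    {"gripper":1,"linear":[0.0,-0.002,-0.06],"delta_rot":[0,0,0]},
    {"gripper":1,"linear":[0.005,-0.002,-0.09],"delta_rot":[0,0,0]},
    {"gripper":1,"linear":[0.01,-0.002,-0.098],"delta_rot":[0,0,0]},
    {"gripper":1,"linear":[0.01,-0.002,-0.098],"delta_rot":[0,0,0]},
  ],
)

```text
clock: 2.2
position: [0.4845, 0.1651, 0.0886]
ee_rot: [-0.001, 0.006, 1.0, -0.0]
contact_force: [-0.4, -0.3, 0.9]
width: 0.0002
gripper_force: 0.0
```

```bash
python3 - <<'E'
from rig import optics
import cv2,numpy as np
a=optics.get_image("scene")["pixels"][175:310,205:365]; b=optics.get_image("side")["pixels"][175:310,255:415]
cv2.imwrite("pics/d1.png",cv2.resize(np.hstack([a,b]),(800,338),interpolation=cv2.INTER_CUBIC))
E
```

```text
(no output)
```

View pics/d1.png

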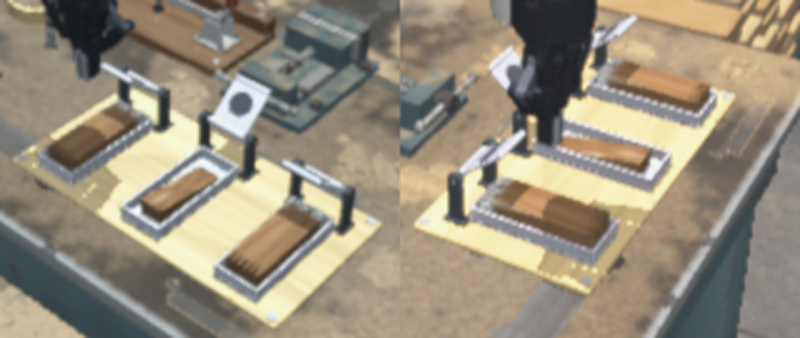

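Emit:
send_rows(
  increments=[
    {"gripper":1,"linear":[0.006,-0.002,-0.01],"delta_rot":[0,0,0]},
    {"gripper":1,"linear":[0.014,-0.002,-0.008],"delta_rot":[0,0,0]},
    {"gripper":1,"linear":[0.019,-0.002,-0.005],"delta_rot":[0,0,0]},
    {"gripper":1,"linear":[0.024,-0.002,-0.001],"delta_rot":[0,0,0]},
    {"gripper":1,"linear":[0.028,-0.002,0.003],"delta_rot":[0,0,0]},
    {"gripper":1,"linear":[0.032,-0.002,0.006],"delta_rot":[0,0,0]},
    {"gripper":1,"linear":[0.037,-0.002,0.01],"delta_rot":[0,0,0]},
  ],
)

```text
clock: 3.0
position: [0.5226, 0.1622, 0.1]
ee_rot: [-0.0, 0.006, 1.0, 0.0]
contact_force: [-0.1, 0.4, 0.2]
width: -0.0001
gripper_force: 0.0
```

Emit:
send_rows(
  increments=[
    {"gripper":1,"linear":[0.007,0,0.004],"delta_rot":[0,0,0]},
    {"gripper":1,"linear":[0.015,0,0.007],"delta_rot":[0,0,0]},
    {"gripper":1,"linear":[0.024,0,0.009],"delta_rot":[0,0,0]},
    {"gripper":1,"linear":[0.033,0,0.01],"delta_rot":[0,0,0]},
    {"gripper":1,"linear":[0.042,0,0.01],"delta_rot":[0,0,0]},
    {"gripper":1,"linear":[0.05,0,0.01],"delta_rot":[0,0,0]},
    {"gripper":1,"linear":[0.056,0,0.01],"delta_rot":[0,0,0]},
    {"gripper":1,"linear":[0.056,0,0.01],"delta_rot":[0,0,0]},
  ],
)

```text
clock: 3.8
position: [0.5793, 0.1622, 0.1093]
ee_rot: [0.0, 0.007, 1.0, 0.0]
contact_force: [-0.4, 0.1, -0.2]
width: 0.0001
gripper_force: 0.0
```

Emit:
send_rows(
  increments=[
    {"gripper":1,"linear":[-0.01,0,0.03],"delta_rot":[0,0,0]},
    {"gripper":1,"linear":[-0.01,0,0.06],"delta_rot":[0,0,0]},
    {"gripper":1,"linear":[-0.01,0,0.07],"delta_rot":[0,0,0]},
    {"gripper":1,"linear":[-0.01,0,0.07],"delta_rot":[0,0,0]},
  ],
)

```text
clock: 4.2
position: [0.5693, 0.1624, 0.1813]
ee_rot: [0.002, 0.006, 1.0, 0.0]
contact_force: [-0.3, 0.1, -0.3]
width: 0.0003
gripper_force: 0.0
```

```bash
python3 - <<'E'
from rig import optics
import cv2,numpy as np
a=optics.get_image("scene")["pixels"][175:310,205:365]; b=optics.get_image("side")["pixels"][175:310,255:415]
cv2.imwrite("pics/d2.png",cv2.resize(np.hstack([a,b]),(800,338),interpolation=cv2.INTER_CUBIC))
E
```

```text
(no output)
```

View pics/d2.png

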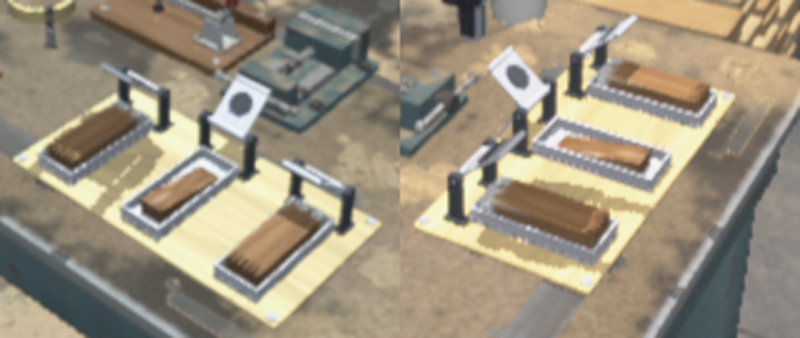

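The left tag still leans toward the robot (scene 105,68 in the crop), so the finger must have passed over the edge. I'll check where the fingertip and the edge project.

```bash
python3 - <<'E'
import cv2,pickle,numpy as np
d=pickle.load(open("im.pkl","rb"))
c,s=np.cos(-.0129),np.sin(-.0129)
def w(x,y,z): return (.5684+c*x-s*y,.0328+s*x+c*y,z)
pts={"TCPd1":(.4845,.1651,.0886),"edgeL":w(-.046,.154,.099),"edgeR":w(-.046,.106,.099),"axL":w(0,.154,.06),"midedgeL":w(.046,.024,.099),"midedgeR":w(.046,-.024,.099),"RedgeL":w(-.046,-.106,.099),"RedgeR":w(-.046,-.154,.099)}
for n,o in(("scene",(205,175)),("side",(255,175))):
    im=d[n]
    for k,p in pts.items():
        q=cv2.projectPoints(np.array([p]),im["rvec"],im["tvec"],im["K"],None)[0].ravel()
        print(n,k,((q-o)*2.5+[400*(n=="side"),0]).round(0))
E
python3 - <<'E'
import cv2
a=cv2.imread('pics/d1.png')
x=a[40:150,20:200]; y=a[90:240,430:610]
import numpy as np
x=cv2.resize(x,(400,244),interpolation=cv2.INTER_CUBIC);y=cv2.resize(y,(400,333),interpolation=cv2.INTER_CUBIC)
c=np.zeros((333,800,3),np.uint8);c[:244,:400]=x;c[:,400:]=y
cv2.imwrite('pics/d1z.png',c)
E
```

```text
scene TCPd1 [88. 94.]
scene edgeL [98. 64.]
scene edgeR [129.  80.]
scene axL [126.  75.]
scene midedgeL [236.  73.]
scene midedgeR [269.  90.]
scene RedgeL [279. 161.]
scene RedgeR [318. 181.]
side TCPd1 [549. 165.]
side edgeL [501. 156.]
side edgeR [525. 131.]
side axL [459. 175.]
side midedgeL [486.  67.]
side midedgeR [508.  47.]
side RedgeL [618.  35.]
side RedgeR [636.  16.]
```

View pics/d1z.png

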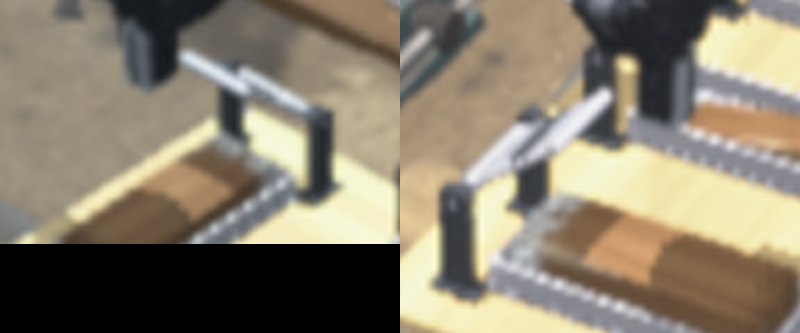

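```bash
python3 - <<'E'
import cv2,pickle,numpy as np
d=pickle.load(open("im.pkl","rb"))
Ps=[d[n]["K"]@np.c_[cv2.Rodrigues(np.array(d[n]["rvec"]))[0],np.array(d[n]["tvec"]).ravel()] for n in("scene","side")]
X=cv2.triangulatePoints(*Ps,np.array([[85/2.5+205],[78/2.5+175.]]),np.array([[151/2.5+255],[144/2.5+175.]])); print((X[:3]/X[3]).ravel())
X=cv2.triangulatePoints(*Ps,np.array([[88/2.5+205],[94/2.5+175.]]),np.array([[149/2.5+255],[165/2.5+175.]])); print((X[:3]/X[3]).ravel())
from rig import get_state
s=get_state();print(s["clock"],s["position"],s["width"],s["qpos"])
E
```

```text
[0.4820195  0.16562448 0.11371327]
[0.484128   0.16544195 0.0892759 ]
4.3 [0.56767558 0.16208216 0.17860716] 0.0002765615713201992 [ 1.60255023e-01  3.15952333e-01  1.51585904e+00  5.67248089e-05
  1.31143939e+00 -1.39774979e+00]
```

The visible tip is about 24 mm above the reported TCP, so the finger did pass over the tag. I'll repeat the push with z about 24 mm lower, which is safe under either reading.

Emit:
send_rows(
  increments=[
    {"gripper":1,"linear":[-0.045,0,0.0],"delta_rot":[0,0,0]},
    {"gripper":1,"linear":[-0.088,0,0.0],"delta_rot":[0,0,0]},
    {"gripper":1,"linear":[-0.088,0,-0.03],"delta_rot":[0,0,0]},
    {"gripper":1,"linear":[-0.088,0,-0.06],"delta_rot":[0,0,0]},
    {"gripper":1,"linear":[-0.088,0,-0.09],"delta_rot":[0,0,0]},
    {"gripper":1,"linear":[-0.088,0,-0.117],"delta_rot":[0,0,0]},
    {"gripper":1,"linear":[-0.088,0,-0.117],"delta_rot":[0,0,0]},
  ],
)

```text
clock: 5.0
position: [0.4756, 0.1613, 0.058]
ee_rot: [-0.006, 0.006, 1.0, -0.001]
contact_force: [0.4, 0.2, 0.1]
width: -0.0001
gripper_force: 0.0
```

Emit:
send_rows(
  increments=[
    {"gripper":1,"linear":[0.01,0,0],"delta_rot":[0,0,0]},
    {"gripper":1,"linear":[0.016,0,0.002],"delta_rot":[0,0,0]},
    {"gripper":1,"linear":[0.02,0,0.004],"delta_rot":[0,0,0]},
    {"gripper":1,"linear":[0.025,0,0.007],"delta_rot":[0,0,0]},
    {"gripper":1,"linear":[0.03,0,0.011],"delta_rot":[0,0,0]},
    {"gripper":1,"linear":[0.035,0,0.015],"delta_rot":[0,0,0]},
  ],
)

```text
clock: 5.6
position: [0.5161, 0.1623, 0.0785]
ee_rot: [0.0, 0.006, 1.0, 0.0]
contact_force: [0.1, -0.3, -0.6]
width: 0.0003
gripper_force: 0.0
```

Emit:
send_rows(
  increments=[
    {"gripper":1,"linear":[-0.012,0,0],"delta_rot":[0,0,0]},
    {"gripper":1,"linear":[-0.02,0,-0.012],"delta_rot":[0,0,0]},
    {"gripper":1,"linear":[-0.018,0,-0.021],"delta_rot":[0,0,0]},
    {"gripper":1,"linear":[-0.011,0,-0.02],"delta_rot":[0,0,0]},
    {"gripper":1,"linear":[-0.006,0,-0.018],"delta_rot":[0,0,0]},
    {"gripper":1,"linear":[-0.001,0,-0.015],"delta_rot":[0,0,0]},
    {"gripper":1,"linear":[0.004,0,-0.011],"delta_rot":[0,0,0]},
    {"gripper":1,"linear":[0.01,0,-0.007],"delta_rot":[0,0,0]},
  ],
)

```text
clock: 6.4
position: [0.5266, 0.1623, 0.0713]
ee_rot: [0.001, 0.006, 1.0, 0.0]
contact_force: [0.1, -0.0, -0.3]
width: 0.0002
gripper_force: 0.2
```

```bash
python3 - <<'E'
from rig import optics,get_state
import cv2,numpy as np
s=get_state();print(s["position"],s["contact_force"])
a=optics.get_image("scene")["pixels"][185:255,215:315]; b=optics.get_image("side")["pixels"][200:270,270:370]
cv2.imwrite("pics/d3.png",cv2.resize(np.hstack([a,b]),(800,280),interpolation=cv2.INTER_CUBIC))
E
```

```text
[0.52659394 0.16226106 0.07130628] [ 0.10104594 -0.0239484  -0.34646456]
```

View pics/d3.png

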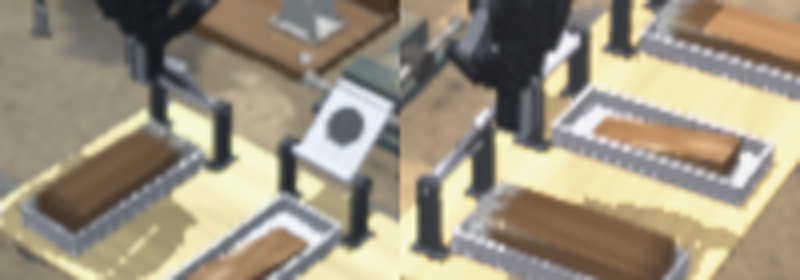

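The tag now rests on the finger and is rising (side crop, about 490,120). I'll continue over the top.

Emit:
send_rows(
  increments=[
    {"gripper":1,"linear":[0.007,0,0.004],"delta_rot":[0,0,0]},
    {"gripper":1,"linear":[0.015,0,0.007],"delta_rot":[0,0,0]},
    {"gripper":1,"linear":[0.023,0,0.009],"delta_rot":[0,0,0]},
    {"gripper":1,"linear":[0.031,0,0.01],"delta_rot":[0,0,0]},
    {"gripper":1,"linear":[0.039,0,0.011],"delta_rot":[0,0,0]},
    {"gripper":1,"linear":[0.047,0,0.012],"delta_rot":[0,0,0]},
    {"gripper":1,"linear":[0.054,0,0.012],"delta_rot":[0,0,0]},
    {"gripper":1,"linear":[0.057,0,0.013],"delta_rot":[0,0,0]},
  ],
)

```text
clock: 7.3
position: [0.5833, 0.1622, 0.0834]
ee_rot: [0.0, 0.006, 1.0, 0.0]
contact_force: [-0.4, 0.4, -0.0]
width: -0.0002
gripper_force: 0.0
```

Emit:
send_rows(
  increments=[
    {"gripper":1,"linear":[-0.01,0,0.03],"delta_rot":[0,0,0]},
    {"gripper":1,"linear":[-0.01,0,0.06],"delta_rot":[0,0,0]},
    {"gripper":1,"linear":[-0.01,0,0.09],"delta_rot":[0,0,0]},
    {"gripper":1,"linear":[-0.01,0,0.09],"delta_rot":[0,0,0]},
  ],
)

```text
clock: 7.7
position: [0.5752, 0.1628, 0.1784]
ee_rot: [0.004, 0.006, 1.0, 0.001]
contact_force: [0.9, 0.4, -0.1]
width: -0.0001
gripper_force: 0.0
```

```bash
python3 - <<'E'
from rig import optics,get_state
import cv2,numpy as np
s=get_state();print(s["position"],s["contact_force"])
a=optics.get_image("scene")["pixels"][185:310,205:365]; b=optics.get_image("side")["pixels"][175:300,255:415]
cv2.imwrite("pics/d4.png",cv2.resize(np.hstack([a,b]),(800,312),interpolation=cv2.INTER_CUBIC))
E
```

```text
[0.57524887 0.16281926 0.1783655 ] [ 0.87661831  0.42158817 -0.13698186]
```

View pics/d4.png

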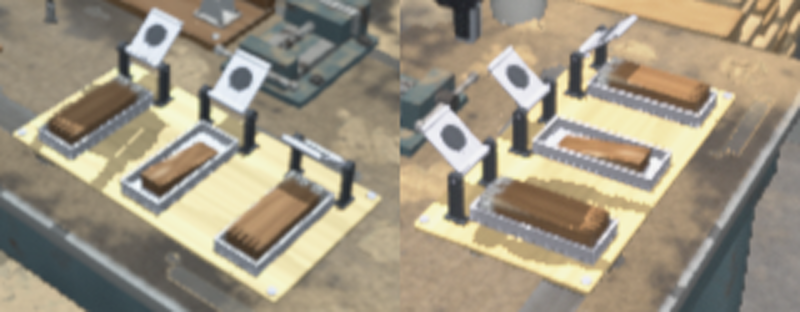

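Left tag done: its disc shows at (155,35) in the scene crop. Next I go beyond the middle tag.

Emit:
send_rows(
  increments=[
    {"gripper":1,"linear":[0.02,-0.035,0],"delta_rot":[0,0,0]},
    {"gripper":1,"linear":[0.04,-0.07,0],"delta_rot":[0,0,0]},
    {"gripper":1,"linear":[0.06,-0.105,0],"delta_rot":[0,0,0]},
    {"gripper":1,"linear":[0.076,-0.129,0],"delta_rot":[0,0,0]},
    {"gripper":1,"linear":[0.076,-0.129,-0.03],"delta_rot":[0,0,0]},
    {"gripper":1,"linear":[0.076,-0.129,-0.06],"delta_rot":[0,0,0]},
    {"gripper":1,"linear":[0.076,-0.129,-0.09],"delta_rot":[0,0,0]},
    {"gripper":1,"linear":[0.076,-0.129,-0.113],"delta_rot":[0,0,0]},
  ],
)

```text
clock: 8.6
position: [0.6459, 0.0331, 0.0566]
ee_rot: [-0.003, 0.007, 1.0, 0.0]
contact_force: [-0.1, -0.8, -1.0]
width: 0.0001
gripper_force: 0.0
```

Emit:
send_rows(
  increments=[
    {"gripper":1,"linear":[0,0,0],"delta_rot":[0,0,0]},
  ],
)

```text
clock: 8.7
position: [0.6439, 0.0333, 0.0551]
ee_rot: [-0.006, 0.007, 1.0, 0.0]
contact_force: [-0.6, -0.3, -0.7]
width: 0.0
gripper_force: 0.0
```

Emit:
send_rows(
  increments=[
    {"gripper":1,"linear":[-0.01,0,-0.002],"delta_rot":[0,0,0]},
    {"gripper":1,"linear":[-0.017,0,-0.002],"delta_rot":[0,0,0]},
    {"gripper":1,"linear":[-0.022,0,-0.001],"delta_rot":[0,0,0]},
    {"gripper":1,"linear":[-0.027,0,0.002],"delta_rot":[0,0,0]},
    {"gripper":1,"linear":[-0.032,0,0.006],"delta_rot":[0,0,0]},
    {"gripper":1,"linear":[-0.038,0,0.01],"delta_rot":[0,0,0]},
    {"gripper":1,"linear":[-0.045,0,0.014],"delta_rot":[0,0,0]},
  ],
)

```text
clock: 9.4
position: [0.6026, 0.0332, 0.0751]
ee_rot: [-0.0, 0.006, 1.0, 0.0]
contact_force: [0.5, 0.7, -0.4]
width: -0.0
gripper_force: 0.0
```

Emit:
send_rows(
  increments=[
    {"gripper":1,"linear":[-0.007,0,0.003],"delta_rot":[0,0,0]},
    {"gripper":1,"linear":[-0.015,0,0.005],"delta_rot":[0,0,0]},
    {"gripper":1,"linear":[-0.023,0,0.006],"delta_rot":[0,0,0]},
    {"gripper":1,"linear":[-0.031,0,0.007],"delta_rot":[0,0,0]},
    {"gripper":1,"linear":[-0.039,0,0.008],"delta_rot":[0,0,0]},
    {"gripper":1,"linear":[-0.047,0,0.009],"delta_rot":[0,0,0]},
    {"gripper":1,"linear":[-0.051,0,0.009],"delta_rot":[0,0,0]},
  ],
)

```text
clock: 10.1
position: [0.5514, 0.0333, 0.0837]
ee_rot: [-0.0, 0.006, 1.0, 0.0]
contact_force: [0.0, 0.5, 0.3]
width: 0.0002
gripper_force: 0.0
```

Emit:
send_rows(
  increments=[
    {"gripper":1,"linear":[0.01,0,0.03],"delta_rot":[0,0,0]},
    {"gripper":1,"linear":[0.01,0,0.06],"delta_rot":[0,0,0]},
    {"gripper":1,"linear":[0.01,0,0.09],"delta_rot":[0,0,0]},
    {"gripper":1,"linear":[0.01,0,0.09],"delta_rot":[0,0,0]},
  ],
)

```text
clock: 10.5
position: [0.5656, 0.0331, 0.1781]
ee_rot: [0.005, 0.006, 1.0, -0.0]
contact_force: [0.8, -0.0, 0.4]
width: -0.0002
gripper_force: 0.0
```

```bash
cat > chk.py <<'E'
# disc test: mean brightness at the disc centre / plate region of each away-leaning tag, side view
from rig import optics,get_state
import cv2,numpy as np
s=get_state();print(s["clock"],s["position"],s["contact_force"])
im=optics.get_image("side"); g=im["pixels"].mean(2)
c,sn=np.cos(-.0129),np.sin(-.0129)
for nm,y in(("L",.13),("M",0),("R",-.13)):
    o=[]
    for lean in(1,-1):
        v=[]
        for t,dy in((.033,0),(.033,.019),(.033,-.019),(.052,0)):
            x=lean*t*np.sin(.873);z=.06+t*np.cos(.873)+.003
            p=(.5684+c*x-sn*(y+dy),.0328+sn*x+c*(y+dy),z)
            q=cv2.projectPoints(np.array([p]),im["rvec"],im["tvec"],im["K"],None)[0].ravel().round().astype(int)
            v.append(int(g[q[1],q[0]]))
        o.append(v)
    print(nm,"away[disc,plate..]",o[0],"toward",o[1])
E
python3 chk.py
```

```text
10.5 [0.56558765 0.03306071 0.17807907] [ 0.75953405 -0.01504416  0.427866  ]
L away[disc,plate..] [104, 237, 229, 222] toward [124, 61, 228, 214]
M away[disc,plate..] [175, 139, 168, 172] toward [117, 131, 145, 173]
R away[disc,plate..] [171, 169, 171, 171] toward [187, 143, 208, 235]
```

The middle tag has left its away position. Next is the right tag, pushed the same way as the left.

Emit:
send_rows(
  increments=[
    {"gripper":1,"linear":[-0.025,-0.035,0],"delta_rot":[0,0,0]},
    {"gripper":1,"linear":[-0.05,-0.07,0],"delta_rot":[0,0,0]},
    {"gripper":1,"linear":[-0.07,-0.105,0],"delta_rot":[0,0,0]},
    {"gripper":1,"linear":[-0.083,-0.13,0],"delta_rot":[0,0,0]},
    {"gripper":1,"linear":[-0.083,-0.13,-0.03],"delta_rot":[0,0,0]},
    {"gripper":1,"linear":[-0.083,-0.13,-0.06],"delta_rot":[0,0,0]},
    {"gripper":1,"linear":[-0.083,-0.13,-0.09],"delta_rot":[0,0,0]},
    {"gripper":1,"linear":[-0.083,-0.13,-0.114],"delta_rot":[0,0,0]},
  ],
)

```text
clock: 11.35
position: [0.4774, -0.0963, 0.0569]
ee_rot: [-0.002, 0.007, 1.0, 0.001]
contact_force: [0.5, -0.1, -0.0]
width: -0.0001
gripper_force: 0.0
```

Emit:
send_rows(
  increments=[
    {"gripper":1,"linear":[0.002,0,0],"delta_rot":[0,0,0]},
    {"gripper":1,"linear":[0.004,0,0],"delta_rot":[0,0,0]},
  ],
)

```text
clock: 11.55
position: [0.483, -0.0966, 0.0591]
ee_rot: [-0.001, 0.006, 1.0, 0.0]
contact_force: [0.5, -0.3, 0.9]
width: -0.0001
gripper_force: 0.0
```

Emit:
send_rows(
  increments=[
    {"gripper":1,"linear":[0.01,0,-0.001],"delta_rot":[0,0,0]},
    {"gripper":1,"linear":[0.017,0,-0.001],"delta_rot":[0,0,0]},
    {"gripper":1,"linear":[0.022,0,0],"delta_rot":[0,0,0]},
    {"gripper":1,"linear":[0.027,0,0.002],"delta_rot":[0,0,0]},
    {"gripper":1,"linear":[0.032,0,0.006],"delta_rot":[0,0,0]},
    {"gripper":1,"linear":[0.037,0,0.01],"delta_rot":[0,0,0]},
    {"gripper":1,"linear":[0.044,0,0.014],"delta_rot":[0,0,0]},
  ],
)

```text
clock: 12.25
position: [0.5283, -0.0968, 0.0742]
ee_rot: [0.001, 0.007, 1.0, 0.0]
contact_force: [0.1, -0.4, -0.5]
width: 0.0001
gripper_force: 0.1
```

Emit:
send_rows(
  increments=[
    {"gripper":1,"linear":[0.007,0,0.003],"delta_rot":[0,0,0]},
    {"gripper":1,"linear":[0.015,0,0.005],"delta_rot":[0,0,0]},
    {"gripper":1,"linear":[0.023,0,0.006],"delta_rot":[0,0,0]},
    {"gripper":1,"linear":[0.031,0,0.007],"delta_rot":[0,0,0]},
    {"gripper":1,"linear":[0.039,0,0.008],"delta_rot":[0,0,0]},
    {"gripper":1,"linear":[0.047,0,0.009],"delta_rot":[0,0,0]},
    {"gripper":1,"linear":[0.053,0,0.009],"delta_rot":[0,0,0]},
  ],
)

```text
clock: 12.95
position: [0.5814, -0.0968, 0.0826]
ee_rot: [0.0, 0.006, 1.0, 0.0]
contact_force: [1.6, 1.0, 0.4]
width: -0.0002
gripper_force: 0.0
```

Emit:
send_rows(
  increments=[
    {"gripper":1,"linear":[-0.01,0,0.03],"delta_rot":[0,0,0]},
    {"gripper":1,"linear":[-0.01,0,0.06],"delta_rot":[0,0,0]},
    {"gripper":1,"linear":[-0.01,0,0.09],"delta_rot":[0,0,0]},
    {"gripper":1,"linear":[-0.01,0,0.12],"delta_rot":[0,0,0]},
    {"gripper":1,"linear":[-0.01,0,0.12],"delta_rot":[0,0,0]},
    {"gripper":1,"linear":[-0.01,0,0.12],"delta_rot":[0,0,0]},
  ],
)

```text
clock: 13.55
position: [0.5708, -0.0968, 0.2031]
ee_rot: [0.001, 0.006, 1.0, -0.0]
contact_force: [0.1, -0.4, -0.8]
width: -0.0
gripper_force: 0.0
```

```bash
python3 chk.py; python3 - <<'E'
from rig import optics
import cv2,numpy as np
a=optics.get_image("scene")["pixels"][185:310,205:365]; b=optics.get_image("side")["pixels"][175:300,255:415]
cv2.imwrite("pics/d5.png",cv2.resize(np.hstack([a,b]),(800,312),interpolation=cv2.INTER_CUBIC))
E
```

```text
13.55 [ 0.57075106 -0.09680699  0.2031425 ] [ 0.14575624 -0.42308189 -0.79038579]
L away[disc,plate..] [105, 236, 228, 222] toward [122, 60, 227, 213]
M away[disc,plate..] [174, 139, 168, 172] toward [186, 167, 196, 238]
R away[disc,plate..] [104, 231, 222, 215] toward [161, 61, 152, 152]
```

View pics/d5.png

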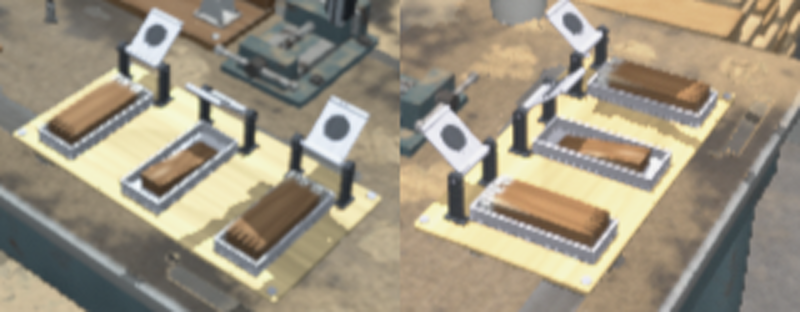

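The outer tags show their discs (scene crop 155,35 and 335,125). The middle tag leans toward the robot (215,95), and the loads haven't moved. Handing in.

```bash
python3 -c "from rig import sign_off; print(sign_off())"
```

```text
the job is handed in; nothing more can be done
None
```

The job is handed in: both block slots show their disc, the wedge slot shows its bar, and the last picture shows the loads where they started; `sign_off()` returned no verdict.

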